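# Seat the throwing bat on the wheel's pins

### The job

The square throwing bat is lying crooked on top of the pottery wheel's two bat pins. Without picking it up or prying it up, nudge it sideways across the wheel head with your fingertips until both of its holes drop over the two pins and it lies flat on the wheel head, then take your hand away. Leave the bowl, the loop tool, the mug and the jar where they are.

Things in the scene. Friction and masses are not known exactly. Their poses are not given: they have to be found in the camera images.
- wheel: Portable pottery wheel on the table; it stays put and its head does not turn. Origin on the table under the head's centre. x points from its near face (knob and switch) to the tool tray at its far part, y to the left, z up. White box housing square to these axes: x -165 to 265 mm, y +-170 mm, top 143 mm above the table; the tray has a 10 mm lip.
- wheel_top (a point): Centre of the top face of the round aluminium wheel head: 280 mm in diameter, flat, horizontal, 190 mm above the table. Axes as wheel. The two bat pins stand on its y axis, 65 mm either side of this point. On the same line, 132 mm either side, is a spare empty pin hole (a black dot 9 mm wide near the rim).
- pin_left (a point): Top of the fixed steel bat pin on the +y side of the wheel head, hidden under the bat at the start: 9.5 mm in diameter, standing 7 mm above the head, its top tapered over the last 2.5 mm to 4 mm across.
- pin_right (a point): Top of the other, identical bat pin, on the -y side, 130 mm from the first.
- bat_center (a point): Centre (also of thickness) of the loose square bat, brown hardboard 210 x 210 x 12 mm, 0.28 to 0.54 kg. z square to its face, x and y along its edges, holes on y. Seated, this point is 6 mm above wheel_top. Either way round (half a turn apart) is right. It slides when an edge is pushed with a few newtons; a hole within about 2 mm of a pin drops over it by itself.
- bat: The same bat: origin at the centre of its underside, axes as bat_center. At the start it lies on top of the pins with its near (-x) part on the wheel head, so it leans about 3 degrees (now and then one hole has already caught its pin); it lies up to 35 mm off, towards the wheel's near face and to either side, turned up to 17 degrees either way.
- hole_left (a point): Centre of the bat's hole on its +y side, half-way through the thickness: a round through-hole 12.5 mm in diameter, 65 mm from the bat's centre. Axes as bat_center.
- hole_right (a point): Centre of the bat's other, identical hole, on its -y side, 130 mm from the first.
- bowl: Small blue glazed bowl, 84 mm across and 42 mm high, standing in the tool tray at the far part of the wheel's housing; origin under its centre. To be left alone.
- loop_tool: Trimming tool, a 120 mm wooden handle 12 mm thick with a wire loop, about 170 mm long, lying in the tool tray; origin under the middle of its handle, x along it to the loop. To be left alone.
- mug: White mug, 80 mm across and 90 mm high with a handle at its +y side, on the table at one side of the wheel; origin under its centre. To be left alone.
- jar: Terracotta-coloured lidded jar, 72 mm across and 85 mm high, on the table at the other side of the wheel; origin under its centre. To be left alone.

How it is judged (in metres and radians):
At the end, for the whole second after the job is handed in: The bat lies flat on the wheel head with both holes over the pins: its centre within 4 mm of the head's centre and less than 7.8 mm above it (6 mm when fully down), square to the pin line within 0.05 rad, tilted less than 0.02 rad, at rest (z of bat_center in the frame of wheel_top below 0.0078 m and angle between bat_center's own z axis and vertical below 0.02 rad and horizontal distance between bat_center and wheel_top below 0.004 m and angle between the y axis of bat_center and the y axis of wheel_top, either way round below 0.05 rad and linear speed of bat below 0.01 m/s); the robot touches nothing.
It fails at once if the bat is lifted (its centre more than 12 mm above where it rests on the pins) (z of bat_center in the frame of wheel_top above 0.025 m).
It fails at once if the bat is pried up or tipped (leaning more than 0.2 rad) (angle between bat_center's own z axis and vertical above 0.2 rad).
It fails at once if the bowl, the loop tool, the mug or the jar is moved by more than 20 mm (distance of any of bowl, loop_tool, mug, jar from where it was at the start of the episode above 0.02 m).
It also fails if it takes over 72 s, if anything falls off the work surface, if the arm or the gripper's body presses on something with over 40 N, if the wrist force passes 120 N, or if a joint passes its speed limit or range.

### The arm

A 6-joint arm with a two-finger parallel gripper is mounted at the origin on the work surface. World frame = base frame: x ahead of the robot, y to its left, z up, the work surface at z = 0. Lengths are in mm, angles in rad, forces in N, time in s.
With the tool pointing down it reaches from about 350 to 775 mm from the base axis. Payload 7.3 kg.
Tool frame: the origin (TCP) lies midway between the tips of the shut fingers; the grasp point (between the pads) lies 19 mm behind it; z points along the fingers, y is the line along which they close (so a half turn about z gives the same grasp; the last joint's range is limited). The gripper opens to 92 mm and grips with 3 to 60 N. Pads are 19 mm wide; open, the fingers measure 130 mm over their backs; the gripper's body (75 mm by 190 mm) begins 47 mm behind the grasp point.
Start: joints at [1.174, 0.342, 1.524, -0, 1.275, -0.146], TCP at [130.278, 508.599, 226.741] pointing down, gripper open.
Joint ranges: [-2.53, 2.53], [-0.77, 2.02], [0.04, 2.7], [-1, 4.14], [0.28, 2.66], [-3.11, 3.11]. Speed limits (rad/s): [2.57, 2.57, 3.14, 3.14, 3.14, 3.14].

### API

Orientations are given as a unit quaternion [w, x, y, z].
In Python, from cell import r gives the robot as it stands.
- The arm moves only by the tool play_rows, never from a script. Its argument "targets" is a list that holds one entry, the list of rows, each a list of 7 numbers: the shift along the tool's x, y, z in cm, then the turn, a rotation vector about the tool's x, y, z in rad, then the gripper's target within -1 to 1 (fully open at 1, half-way at 0, shut at -1). A call has 1 to 5 rows; each row is the pose to reach, as a shift and turn from the pose commanded when the call began, along the tool's axes at that moment; what a row does not reach only later rows make up. A row lasts 1/8 s, in which the tool goes at most 62.5 mm and 10.7 degrees, less where a joint would pass 70% of its speed; a pose out of reach is approached as far as the arm can. A call with a gripper value outside its range is refused whole. The fingers move at their own pace and stop on an object; "grip_force" is the grip in N (left out, the last holds). Time passes only in rows, so rows that repeat a pose let the fingers close. It gives the time, the measured TCP pose, the force, the opening and the grip force at its end, in the units of the state.
- r.sense(): the state, without advancing time (a new reading comes with each control period).
- r.grab_frame(name): name is "scene" or "top" or "wrist"; returns the picture (400x640x3 uint8, red, green, blue); there is no depth.
- r.camera_info(name): a dict with "fx", "fy", "cx", "cy" (pixels), "R" (3x3) and "t" (3): a world point X has camera coordinates R X + t. Camera axes: x right, y down, z forward; pixel columns grow to the right and rows downward; lengths in mm; the calibration is good to about 2 mm. A picture is of the moment at which its call begins: read the wrist's pose just before it. camera_info takes no time and is no camera call; for the wrist camera it gives the pose at the moment of the call.
- r.job_done(): hands the job in; it is judged then, once.
Trained networks look in the newest picture that a camera, given by its name, has taken for a name from the list of things; names that differ only in an ending like _2 or _b are one class to them, and where a whole thing is asked for, a point or a joint stands for the part that bears it (a point fixed in the world has none). Each returns a list of dicts, best first, with "score" (0 to 1); they miss things now and then, are a little off and sometimes report something else, mostly with a low value. They report only what shows in the picture. A call takes as long as a camera call.
- r.spot_in(camera, query): "xy" ([column, row] in pixels, amid what is visible of it).
The state is a dict: "t": time; "qpos": joint angles; "qd": joint speeds; "tau": joint torques, N m; "position": TCP position; "eef_rot": TCP orientation; "wrist_force": force on the tool from outside, world axes, zero at the start; "moment": the same for the moment, N m; "gripper_width": opening from 0.0 (shut) to 1.0 (fully open); "grasp_force": force on a finger pad.
Only numpy, scipy, OpenCV 4.12 (cv2) and the standard library are available. Lean on these libraries where they do the work, as an engineer would, in place of code of your own. Each camera call takes 0.05 s, during which the arm holds its last target. There are 200 camera calls.

## Working session

There is one attempt and no reset: what is moved stays moved. The work goes in short steps, Python scripts to look and compute and a tool call to move; the robot and the scene stay as the last step left them, time stands still between calls to the robot, and variables do not carry over. Pictures are saved under pics/ and viewed, at most 10 in all, crops included, and the job is handed in when it is done.

Besides the shell and the picture viewer there is one more tool, called after "Emit:" as a command line: name --argument value ..., lists and objects as JSON in quotes. play_rows: Moves the arm, as the interface text tells. Its arguments: {"type":"object","properties":{"targets":{"type":"array","items":{"type":"array","items":{"type":"array","items":{"type":"number"}}}},"grip_force":{"type":"number"}},"required":["targets"]}

```bash
ls; mkdir -p pics
cat > h.py <<'E'
import numpy as np,cv2
from cell import r
def shot(n,f=None):
    i=r.camera_info(n); im=r.grab_frame(n)
    if f: cv2.imwrite('pics/'+f,cv2.cvtColor(im,cv2.COLOR_RGB2BGR))
    return im,i
def ray(i,uv):
    R=np.array(i['R']);t=np.array(i['t']).ravel()
    d=np.array([(uv[0]-i['cx'])/i['fx'],(uv[1]-i['cy'])/i['fy'],1])
    return -R.T@t,R.T@d
def at_z(i,uv,z):
    c,d=ray(i,uv);return c+d*(z-c[2])/d[2]
def tri(a):
    A=np.zeros((3,3));b=np.zeros(3)
    for i,uv in a:
        c,d=ray(i,uv);d=d/np.linalg.norm(d);P=np.eye(3)-np.outer(d,d);A+=P;b+=P@c
    return np.linalg.solve(A,b)
def proj(i,X):
    p=np.array(i['R'])@np.array(X)+np.array(i['t']).ravel();return np.array([i['fx']*p[0]/p[2]+i['cx'],i['fy']*p[1]/p[2]+i['cy']])
E
python3 - <<'E'
from h import *
np.set_printoptions(precision=1,suppress=True)
I={}
for n in ['top','scene']:
    im,I[n]=shot(n,n+'0.png')
    for q in ['wheel','wheel_top','bat','hole_left','hole_right','bowl','mug','jar','loop_tool','pin_left']:
        print(n,q,[(np.round(d['xy'],1).tolist(),round(d['score'],2)) for d in r.spot_in(n,q)[:3]])
    c,d=ray(I[n],(320,200));print(n,c,d,I[n]['fx'])
print(r.sense())
E
```

```text
pics
top wheel [([361.9, 178.9], 0.88), ([320.1, 138.7], 0.53)]
top wheel_top [([362.6, 179.4], 0.6)]
top bat [([348.5, 228.6], 0.79)]
top hole_left [([340.4, 227.4], 0.81)]
top hole_right [([345.7, 226.3], 0.71)]
top bowl [([318.9, 136.0], 0.56)]
top mug [([439.6, 255.8], 0.77)]
top jar [([252.0, 219.4], 0.95), ([344.9, 226.3], 0.39)]
top loop_tool [([375.3, 142.2], 0.77), ([344.7, 224.8], 0.21)]
top pin_left [([362.7, 180.1], 0.84), ([440.8, 251.9], 0.6)]
top [ 515.2   26.3 1187. ] [ 0.1 -0.  -1. ] 431.19017390428917
scene wheel [([304.5, 274.8], 0.93)]
scene wheel_top [([306.0, 276.9], 0.59)]
scene bat [([281.4, 196.7], 0.93)]
scene hole_left [([278.3, 197.0], 0.55), ([327.8, 288.0], 0.34)]
scene hole_right [([278.1, 195.8], 0.94)]
scene bowl [([374.5, 233.6], 0.61), ([278.4, 198.4], 0.41)]
scene mug [([185.4, 292.6], 0.81)]
scene jar [([304.0, 272.3], 0.66)]
scene loop_tool [([326.9, 290.1], 0.78), ([277.1, 195.4], 0.51)]
scene pin_left [([307.6, 270.9], 0.85)]
scene [1039.3 -442.2  753.3] [-0.5  0.6 -0.7] 371.27557346602606
{'t': 1.1, 'qpos': array([ 1.2,  0.3,  1.5,  0. ,  1.3, -0.1]), 'qd': array([ 0.,  0.,  0., -0.,  0., -0.]), 'tau': array([  0. , -43.1, -24.4,   0.1,   0. ,  -0. ]), 'position': array([130.3, 508.6, 226.7]), 'eef_rot': array([0. , 0.1, 1. , 0. ]), 'wrist_force': array([0.4, 0.3, 0.1]), 'moment': array([0.1, 0.1, 0. ]), 'grasp_force': 0.0, 'gripper_width': 0.9994864918573473}
```

Run:
```python
import cv2
a=cv2.imread('pics/top0.png')[80:330,200:500]; cv2.imwrite('pics/topc.png',cv2.resize(a,(720,600),interpolation=cv2.INTER_CUBIC))
```

```text
(no output)
```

View pics/topc.png

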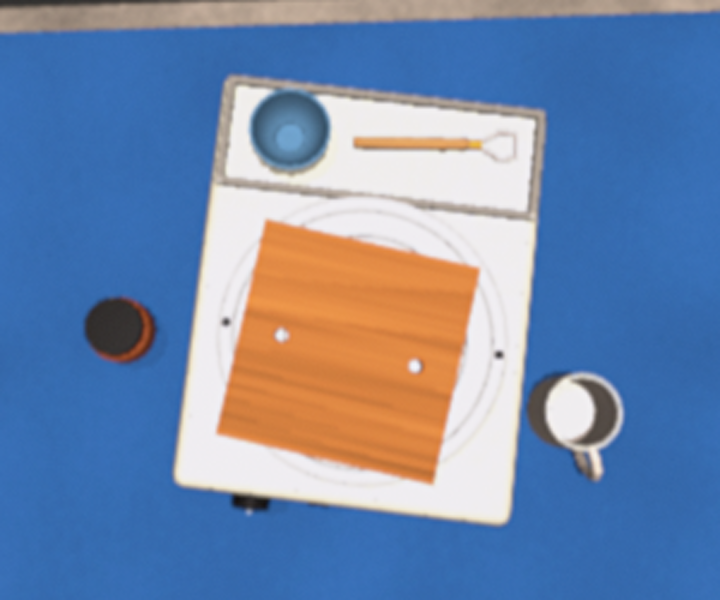

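View pics/scene0.png

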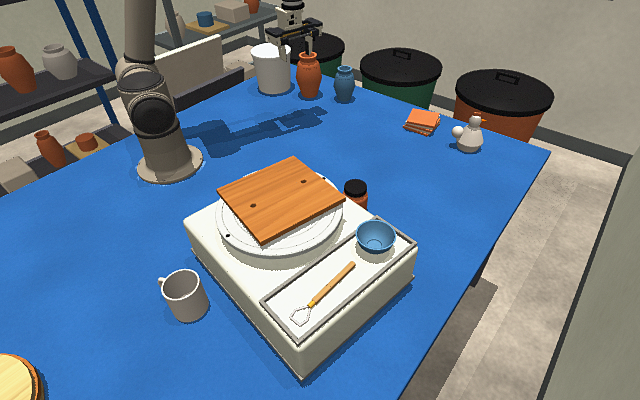

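The top crop shows the bat turned clockwise. Its holes are at crop (281,335) and (415,366), and the spare pin holes at (226,322) and (499,355). The bowl and loop tool are in the tray, the jar is to the left and the mug to the right.

```bash
cat >> h.py <<'E'
def corners(im):
    h=cv2.cvtColor(im,cv2.COLOR_RGB2HSV)
    m=cv2.inRange(h,(5,110,70),(22,255,255))
    m=cv2.morphologyEx(m,cv2.MORPH_OPEN,np.ones((5,5),np.uint8))
    n,l,s,_=cv2.connectedComponentsWithStats(m)
    k=1+np.argmax(s[1:,4]); c,_=cv2.findContours((l==k).astype(np.uint8),0,cv2.CHAIN_APPROX_NONE)
    hull=cv2.convexHull(max(c,key=cv2.contourArea))
    pts=cv2.approxPolyN(hull,4).reshape(-1,2).astype(float)
    # refine: fit line to contour pts of each side
    C=max(c,key=cv2.contourArea).reshape(-1,2).astype(float);L=[]
    for a,b in zip(pts,np.roll(pts,-1,0)):
        d=(b-a)/np.linalg.norm(b-a);n=np.array([-d[1],d[0]]);q=C-a
        s=q@d;w=(abs(q@n)<3)&(s>8)&(s<np.linalg.norm(b-a)-8)
        v=cv2.fitLine(C[w].astype(np.float32),cv2.DIST_HUBER,0,.01,.01).ravel();nn=np.array([-v[1],v[0]]);L.append((nn,nn@v[2:]))
    return np.array([np.linalg.solve([L[k-1][0],L[k][0]],[L[k-1][1],L[k][1]]) for k in range(4)]),s[k,4] if 0 else len(C)
def blob(im,p,w,dark=True):
    u,v=np.round(p).astype(int);g=cv2.cvtColor(im,cv2.COLOR_RGB2GRAY)[v-w:v+w+1,u-w:u+w+1].astype(float)
    bg=np.median(g);k=np.clip((bg-g) if dark else (g-bg),0,None);k[k<0.4*k.max()]=0
    Y,X=np.mgrid[-w:w+1,-w:w+1];return np.array([u+(k*X).sum()/k.sum(),v+(k*Y).sum()/k.sum()])
E
python3 - <<'E'
from h import *
np.set_printoptions(precision=1,suppress=True)
im,i=shot('top')
c,n=corners(im);print(c,n)
s=[blob(im,p,4) for p in [(294.2,214.2),(407.9,227.9)]];print('spare px',s)
S=[at_z(i,p,190) for p in s];W=(S[0]+S[1])/2;y=S[0]-S[1];print(S,W,np.linalg.norm(y))
y/=np.linalg.norm(y);th=np.arctan2(-y[0],y[1]);print('wheel yaw',th)
X=[at_z(i,p,207) for p in c];print('corners',np.array(X),[np.linalg.norm(X[k]-X[k-1]) for k in range(4)])
Hp=[blob(im,p,6,False) for p in [(317.1,219.6),(372.9,232.5)]];H=[at_z(i,p,209) for p in Hp];print(Hp,H,np.linalg.norm(H[0]-H[1]))
b=(H[0]-H[1]);print('bat yaw',np.arctan2(-b[0],b[1]))
Rw=np.array([[np.cos(th),-np.sin(th)],[np.sin(th),np.cos(th)]])
print('corner-mean',(np.mean(X,0)-W)[:2]@Rw,'holes mean',((H[0]+H[1])/2-W)[:2]@Rw)
sc,j=shot('scene')
c2,n=corners(sc);print(c2);X3=[]
for k in range(4): print(proj(j,X[k]))
for p in S: print('spare',proj(j,p))
for n,q in [('bowl',(318.9,136)),('mug',(439,255)),('jar',(252,219))]: print(n,at_z(i,q,90))
E
```

```text
[[398.8 191.9]
 [379.1 280.4]
 [290.6 259.6]
 [311.  172. ]] 350
spare px [array([293.7, 213.8]), array([407.5, 227.2])]
[array([602. ,  79.9, 190. ]), array([ 563.3, -181.6,  190. ])] [582.6 -50.8 190. ] 264.44119572936955
wheel yaw -0.14700199749362844
corners [[ 643.7 -162.6  207. ]
 [ 445.8 -108.4  207. ]
 [ 497.3   88.4  207. ]
 [ 696.1   37.   207. ]] [np.float64(206.38989550289728), np.float64(205.211830434466), np.float64(203.41346597539803), np.float64(205.29763309632727)]
[array([316.7, 219.1]), array([372.1, 232.1])] [array([586.8,  27. , 209. ]), array([553.8, -97.3, 209. ])] 128.55661955343598
bat yaw -0.2593325841662717
corner-mean [-13.9  12.6] holes mean [-14.5  13.7]
[[347.7 198.8]
 [261.7 244.8]
 [215.6 189.4]
 [292.9 155.7]]
[259.5 243.1]
[216.1 187. ]
[291.8 154.5]
[343.4 199.1]
spare [322.3 178. ]
spare [226.3 235.3]
bowl [812.4  14.9  90. ]
mug [ 496.1 -277.7   90. ]
jar [600.6 192.1  90. ]
```

```bash
cat >> h.py <<'E'
from scipy.spatial.transform import Rotation as Ro
W=np.array([582.6,-50.8]);TH=-0.147
def w2(x,y):
    c,s=np.cos(TH),np.sin(TH);return W+np.array([c*x-s*y,s*x+c*y])
def go(x,y,z,yaz):
    """shift(cm)/turn in tool axes to wheel-frame x,y, z, tool y axis at wheel-frame azimuth yaz (mod pi)"""
    s=r.sense();q=s['eef_rot'];R=Ro.from_quat([q[1],q[2],q[3],q[0]])
    d=R.inv().apply(np.append(w2(x,y),z)-s['position'])/10
    b=[]
    for a in (yaz+TH,yaz+TH+np.pi):
        T=np.array([[np.sin(a)*-1,np.cos(a),0],[np.cos(a),np.sin(a),0],[0,0,-1]])
        yy=np.array([np.cos(a),np.sin(a),0]);zz=np.array([0,0,-1.]);T=np.c_[np.cross(yy,zz),yy,zz]
        b.append((R.inv()*Ro.from_matrix(T)).as_rotvec())
    b.sort(key=np.linalg.norm);print('shift cm',d.round(2),'turn',b[0].round(3),'or',b[1].round(3))
def where():
    s=r.sense();p=(s['position'][:2]-W);c,sn=np.cos(TH),np.sin(TH)
    print('wheelframe',[round(c*p[0]+sn*p[1],1),round(-sn*p[0]+c*p[1],1)],'z',s['position'][2].round(1),'F',s['wrist_force'].round(1),'t',s['t'],'q',s['qpos'].round(2))
E
python3 - <<'E'
from h import *
print(r.sense()['eef_rot'])
go(-36,150,227,0)
E
```

```text
[-3.08168798e-07  1.25066794e-01  9.92148323e-01  4.64541371e-05]
shift cm [-5.257e+01 -2.842e+01 -3.000e-02] turn [ 0.    -0.     1.467] or [ 0.     0.    -1.675]
```

Emit:
play_rows --targets '[[[-5.2, -2.8, 0, 0, 0, 0.15, 1], [-10.4, -5.6, 0, 0, 0, 0.3, 1], [-15.6, -8.4, 0, 0, 0, 0.45, 1], [-20.8, -11.2, 0, 0, 0, 0.6, 1], [-26, -14, 0, 0, 0, 0.75, 1]]]'

```text
t: 1.82
position: [348.6, 307.1, 227.0]
eef_rot: [0.0, 0.482, 0.876, 0.0]
wrist_force: [0.1, 0.0, 0.6]
gripper_width: 1.0
grasp_force: 0.0
```

Run:
```python
from h import *
where();go(-36,150,227,0)
```

```text
wheelframe [np.float64(-283.9), np.float64(319.8)] z 227.0 F [0.1 0.  0.6] t 1.825 q [ 0.56  0.23  1.68  0.    1.23 -0.01]
shift cm [-29.05   7.67  -0.  ] turn [ 0.001 -0.     0.712] or [ 1.000e-03  1.000e-03 -2.429e+00]
```

Emit:
play_rows --targets '[[[-6, 1.6, 0, 0, 0, 0.15, 1], [-12, 3.2, 0, 0, 0, 0.3, 1], [-18, 4.8, 0, 0, 0, 0.45, 1], [-24, 6.4, 0, 0, 0, 0.6, 1], [-29.05, 7.7, 0, 0, 0, 0.712, 1]]]'

```text
t: 2.45
position: [570.5, 103.5, 226.7]
eef_rot: [0.0, 0.757, 0.653, 0.0]
wrist_force: [0.3, 1.3, 0.6]
gripper_width: 1.002
grasp_force: 0.0
```

Run:
```python
from h import *
where();go(-36,146,194.5,0);go(-36,114.5,194.5,0)
```

```text
wheelframe [np.float64(-34.5), np.float64(150.8)] z 226.7 F [0.3 1.3 0.6] t 2.45 q [0.05 0.44 1.37 0.   1.33 0.19]
shift cm [-0.48 -0.15  3.22] turn [ 0. -0. -0.] or [-0.000e+00 -1.000e-03  3.141e+00]
shift cm [-3.63 -0.15  3.22] turn [ 0. -0. -0.] or [-0.000e+00 -1.000e-03  3.141e+00]
```

Emit:
play_rows --targets '[[[0, -0.15, 1.5, 0, 0, 0, 1], [0, -0.15, 3.2, 0, 0, 0, 1], [-0.4, -0.15, 3.2, 0, 0, 0, 1], [-0.8, -0.15, 3.2, 0, 0, 0, 1], [-1.2, -0.15, 3.2, 0, 0, 0, 1]]]'

```text
t: 3.08
position: [565.9, 93.9, 195.6]
eef_rot: [0.0, 0.755, 0.655, 0.001]
wrist_force: [0.9, -0.8, 0.2]
gripper_width: 1.001
grasp_force: 0.0
```

Emit:
play_rows --targets '[[[-0.2, 0, 0, 0, 0, 0, 1], [-0.4, 0, 0, 0, 0, 0, 1], [-0.6, 0, 0, 0, 0, 0, 1], [-0.8, 0, 0, 0, 0, 0, 1], [-0.8, 0, 0, 0, 0, 0, 1]]]'

```text
t: 3.7
position: [564.7, 85.7, 194.7]
eef_rot: [0.0, 0.756, 0.655, 0.0]
wrist_force: [-0.8, 2.0, 1.6]
gripper_width: 1.002
grasp_force: 0.9
```

```bash
cat >> h.py <<'E'
def bat(f=None,z=207):
    im,i=shot('top',f);c,n=corners(im);X=np.array([at_z(i,p,z)[:2] for p in c])
    m=X.mean(0)-W;cs,sn=np.cos(TH),np.sin(TH)
    a=[np.arctan2(d[1],d[0]) for d in np.roll(X,-1,0)-X];a=[(v-TH+np.pi/4)%(np.pi/2)-np.pi/4 for v in a]
    print('bat wheelframe',[round(cs*m[0]+sn*m[1],1),round(-sn*m[0]+cs*m[1],1)],'yaw',np.round(a,3),'sides',np.linalg.norm(X-np.roll(X,1,0),axis=1).round(0))
    return im,i
E
python3 - <<'E'
from h import *
where();bat('p1.png');where()
E
```

```text
wheelframe [np.float64(-37.7), np.float64(132.4)] z 194.7 F [-0.8  2.   1.6] t 3.7 q [ 0.02  0.45  1.44 -0.    1.25  0.16]
bat wheelframe [np.float64(-11.7), np.float64(-6.3)] yaw [-0.087 -0.077  0.286 -0.073] sides [213. 206. 133. 219.]
wheelframe [np.float64(-37.7), np.float64(132.4)] z 194.7 F [-0.9  2.3  0.9] t 3.75 q [ 0.02  0.45  1.44 -0.    1.25  0.16]
```

Emit:
play_rows --targets '[[[-0.2, 0, 0, 0, 0, 0, 1], [-0.4, 0, 0, 0, 0, 0, 1], [-0.6, 0, 0, 0, 0, 0, 1], [-0.8, 0, 0, 0, 0, 0, 1], [-0.8, 0, 0, 0, 0, 0, 1]]]'

```text
t: 4.38
position: [563.7, 77.4, 194.7]
eef_rot: [0.0, 0.756, 0.655, -0.0]
wrist_force: [0.2, 0.6, -0.5]
gripper_width: 1.0
grasp_force: 0.3
```

Run:
```python
from h import *
im,i=bat('p2.png');where()
cv2.imwrite('pics/p2c.png',cv2.resize(cv2.cvtColor(im,cv2.COLOR_RGB2BGR)[140:290,250:450],(800,600),interpolation=cv2.INTER_CUBIC))
```

```text
bat wheelframe [np.float64(-7.8), np.float64(-11.2)] yaw [-0.055 -0.043  0.312 -0.044] sides [214. 205. 136. 219.]
wheelframe [np.float64(-37.4), np.float64(124.1)] z 194.8 F [0.6 0.9 0.4] t 4.425 q [ 0.    0.45  1.45 -0.    1.24  0.14]
```

View pics/p2c.png

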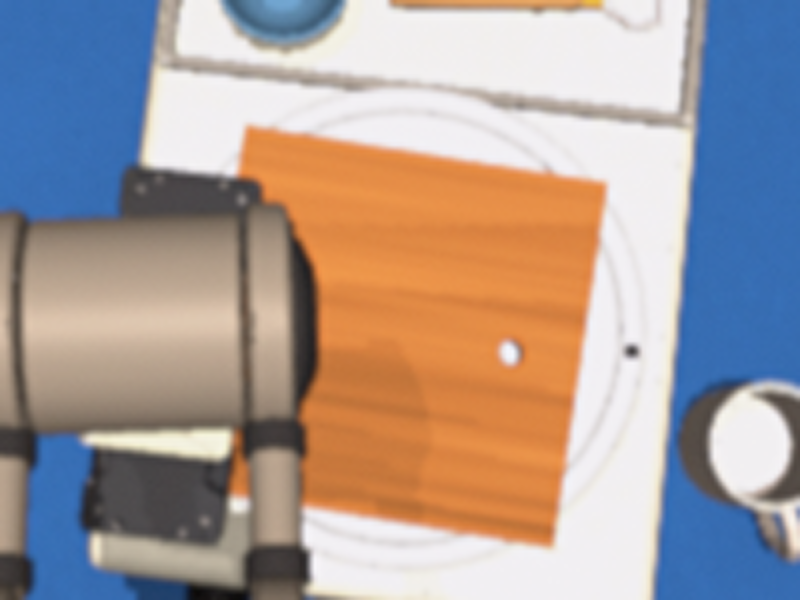

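The arm covers the left third of the bat. The right hole shows at crop (510,352), and the yaw is down to about -0.05. I'll keep pushing.

Emit:
play_rows --targets '[[[-0.2, 0, 0, 0, 0, 0, 1], [-0.4, 0, 0, 0, 0, 0, 1], [-0.6, 0, 0, 0, 0, 0, 1], [-0.8, 0, 0, 0, 0, 0, 1], [-0.8, 0, 0, 0, 0, 0, 1]]]'

```text
t: 5.05
position: [562.5, 69.6, 194.8]
eef_rot: [0.0, 0.756, 0.655, -0.0]
wrist_force: [-0.4, 0.8, -0.2]
gripper_width: 1.001
grasp_force: 0.4
```

```bash
cat >> h.py <<'E'
def hole(im,i,guess,z=208,w=6):
    p=blob(im,guess,w,False);X=at_z(i,p,z)[:2]-W;cs,sn=np.cos(TH),np.sin(TH)
    print('hole px',p.round(1),'wheelframe',[round(cs*X[0]+sn*X[1],1),round(-sn*X[0]+cs*X[1],1)])
E
python3 - <<'E'
from h import *
im,i=bat('p3.png');where();hole(im,i,(379,227))
E
```

```text
bat wheelframe [np.float64(-4.3), np.float64(-18.0)] yaw [-0.023 -0.018  0.352 -0.01 ] sides [212. 206. 132. 219.]
wheelframe [np.float64(-37.5), np.float64(116.3)] z 194.8 F [ 0.1  1.2 -1. ] t 5.1 q [-0.01  0.44  1.46 -0.    1.24  0.13]
hole px [379.6 226.5] wheelframe [np.float64(-7.1), np.float64(-65.9)]
```

Emit:
play_rows --targets '[[[0.8, 0, 0, 0, 0, 0, 1], [1.5, 0, -1, 0, 0, 0, 1], [1.5, 0, -3.5, 0, 0, 0, 1], [1.5, 0, -3.5, 0, 0, 0, 1]]]'

```text
t: 5.6
position: [565.8, 85.4, 232.1]
eef_rot: [0.002, 0.755, 0.655, 0.002]
wrist_force: [0.3, -0.3, 0.6]
gripper_width: 0.998
grasp_force: 0.0
```

Run:
```python
from h import *
where();go(-145,0,230,np.pi/2)
```

```text
wheelframe [np.float64(-36.5), np.float64(132.3)] z 232.1 F [ 0.3 -0.3  0.6] t 5.6 q [ 0.02  0.42  1.39 -0.    1.33  0.16]
shift cm [-13.16 -10.92   0.15] turn [ 0.005  0.003 -1.565] or [ 0.003 -0.005  1.577]
```

Emit:
play_rows --targets '[[[-1.4, -2.2, 0, 0, 0, -0.18, 1], [-2.8, -4.4, 0, 0, 0, -0.36, 1], [-5, -6.6, 0, 0, 0, -0.54, 1], [-8, -8.8, 0, 0, 0, -0.72, 1], [-10, -10.9, 0, 0, 0, -0.9, 1]]]'

```text
t: 6.22
position: [441.3, 0.6, 229.2]
eef_rot: [-0.0, 0.393, 0.92, -0.0]
wrist_force: [0.4, 0.4, 0.5]
gripper_width: 0.996
grasp_force: 0.0
```

Run:
```python
from h import *
where();go(-148,0,230,np.pi/2)
```

```text
wheelframe [np.float64(-147.3), np.float64(30.2)] z 229.2 F [0.4 0.4 0.5] t 6.225 q [-0.17  0.19  1.73 -0.    1.22 -0.94]
shift cm [-1.79 -2.43 -0.08] turn [-0.   -0.   -0.66] or [-1.000e-03  0.000e+00  2.482e+00]
```

Emit:
play_rows --targets '[[[-0.45, -0.6, 0, 0, 0, -0.17, 1], [-0.9, -1.2, 0, 0, 0, -0.34, 1], [-1.3, -1.8, 0, 0, 0, -0.5, 1], [-1.8, -2.4, 0, 0, 0, -0.66, 1], [-1.8, -2.4, 0, 0, 0, -0.66, 1]]]'

```text
t: 6.85
position: [437.2, -28.4, 229.3]
eef_rot: [-0.0, 0.077, 0.997, 0.0]
wrist_force: [0.4, 0.4, -0.1]
gripper_width: 1.0
grasp_force: 0.0
```

Run:
```python
from h import *
where();go(-135,0,194.5,np.pi/2)
im,i=bat('p4.png');
cv2.imwrite('pics/p4c.png',cv2.resize(cv2.cvtColor(im,cv2.COLOR_RGB2BGR)[140:290,250:450],(800,600),interpolation=cv2.INTER_CUBIC))
im,i=shot('wrist','w4.png');print([(q,r.spot_in('wrist',q)[:2]) for q in ['hole_left','hole_right']])
```

```text
wheelframe [np.float64(-147.1), np.float64(0.8)] z 229.3 F [ 0.4  0.4 -0.1] t 6.85 q [-0.24  0.18  1.74  0.    1.22 -1.66]
shift cm [-1.21 -0.07  3.48] turn [ 0.    -0.    -0.008] or [-1.000e-03 -0.000e+00  3.134e+00]
bat wheelframe [np.float64(-4.1), np.float64(-1.5)] yaw [-0.024 -0.013 -0.009 -0.012] sides [206. 205. 203. 205.]
[('hole_left', [{'xy': [301.6, 342.6], 'score': 0.67}]), ('hole_right', [{'xy': [306.3, 338.8], 'score': 0.57}])]
```

View pics/p4c.png

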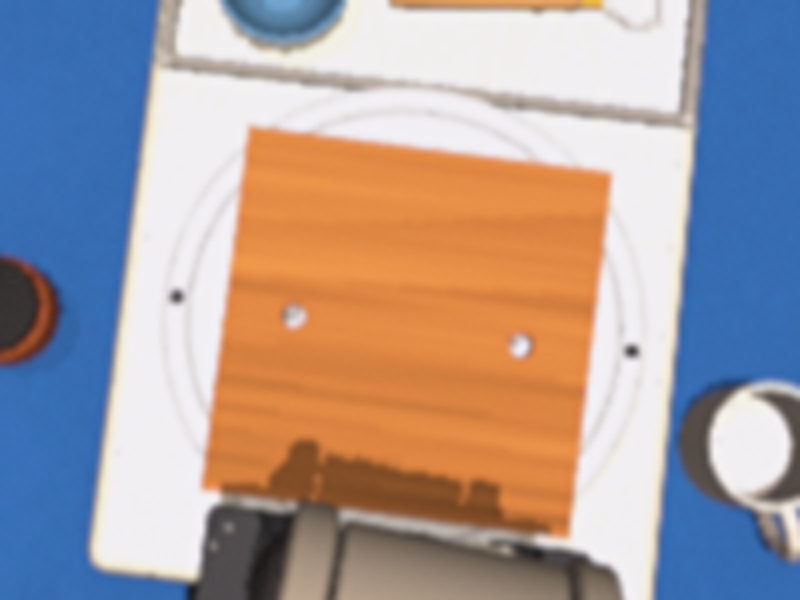

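View pics/w4.png

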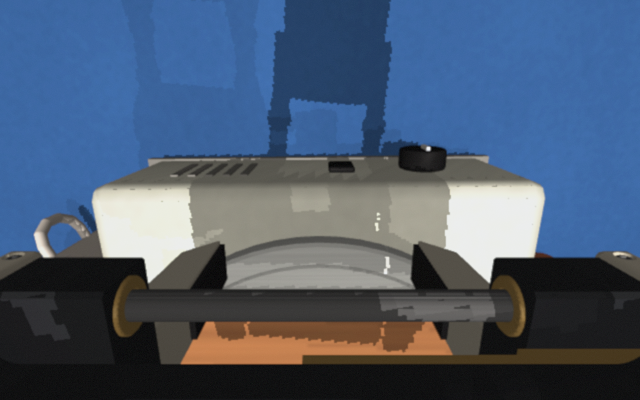

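The top crop shows the bat nearly square, with holes at (293,316) and (520,345). The midpoint of the spare dots at (177,296) and (631,351) puts the bat about 5 mm short of the pins. The wrist view shows only the near edge and the fingers. Next I'll push the near edge.

Emit:
play_rows --targets '[[[0, 0, 1.7, 0, 0, -0.008, 1], [0, -0.07, 3.45, 0, 0, -0.008, 1], [-1, -0.07, 3.45, 0, 0, -0.008, 1], [-1.9, -0.07, 3.45, 0, 0, -0.008, 1], [-2.3, -0.07, 3.45, 0, 0, -0.008, 1]]]'

```text
t: 7.68
position: [461.3, -32.7, 195.8]
eef_rot: [0.001, 0.072, 0.997, -0.0]
wrist_force: [0.0, 0.7, -0.7]
gripper_width: 1.002
grasp_force: 0.0
```

Emit:
play_rows --targets '[[[-0.15, 0, 0, 0, 0, 0, 1], [-0.3, 0, 0, 0, 0, 0, 1], [-0.45, 0, 0, 0, 0, 0, 1], [-0.45, 0, 0, 0, 0, 0, 1]]]'

```text
t: 8.18
position: [464.6, -33.2, 195.3]
eef_rot: [0.0, 0.072, 0.997, 0.0]
wrist_force: [-0.1, 0.5, -0.6]
gripper_width: 1.003
grasp_force: 0.0
```

Run:
```python
from h import *
where()
im,i=bat('p5.png');hole(im,i,(323,218));hole(im,i,(380,225.5))
```

```text
wheelframe [np.float64(-119.3), np.float64(0.2)] z 195.3 F [-0.1  0.5 -0.6] t 8.175 q [-0.24  0.26  1.73  0.    1.15 -1.66]
bat wheelframe [np.float64(9.6), np.float64(-0.5)] yaw [-0.013  0.021 -0.009 -0.005] sides [204. 178. 204. 184.]
hole px [323.  217.2] wheelframe [np.float64(-1.2), np.float64(63.9)]
hole px [379.4 224.9] wheelframe [np.float64(-3.7), np.float64(-65.1)]
```

Now about 3 mm short. I'll creep on and watch the forces.

Emit:
play_rows --targets '[[[-0.1, 0, 0, 0, 0, 0, 1], [-0.2, 0, 0, 0, 0, 0, 1], [-0.3, 0, 0, 0, 0, 0, 1], [-0.3, 0, 0, 0, 0, 0, 1]]]'

```text
t: 8.72
position: [467.5, -33.5, 195.2]
eef_rot: [-0.0, 0.072, 0.997, 0.0]
wrist_force: [-1.7, -0.4, -0.7]
gripper_width: 0.998
grasp_force: 0.2
```

Run:
```python
from h import *
where()
im,i=bat('p6.png');hole(im,i,(323,217));hole(im,i,(380,224.5))
cv2.imwrite('pics/p6c.png',cv2.resize(cv2.cvtColor(im,cv2.COLOR_RGB2BGR)[140:290,250:450],(800,600),interpolation=cv2.INTER_CUBIC))
```

```text
wheelframe [np.float64(-116.4), np.float64(0.2)] z 195.2 F [-1.7 -0.4 -0.7] t 8.725 q [-0.24  0.27  1.72  0.    1.15 -1.66]
bat wheelframe [np.float64(11.7), np.float64(-0.0)] yaw [-0.002  0.036 -0.003 -0.002] sides [203. 174. 203. 182.]
hole px [323.  217.2] wheelframe [np.float64(-1.1), np.float64(63.8)]
hole px [379.1 224.4] wheelframe [np.float64(-2.6), np.float64(-64.3)]
```

View pics/p6c.png

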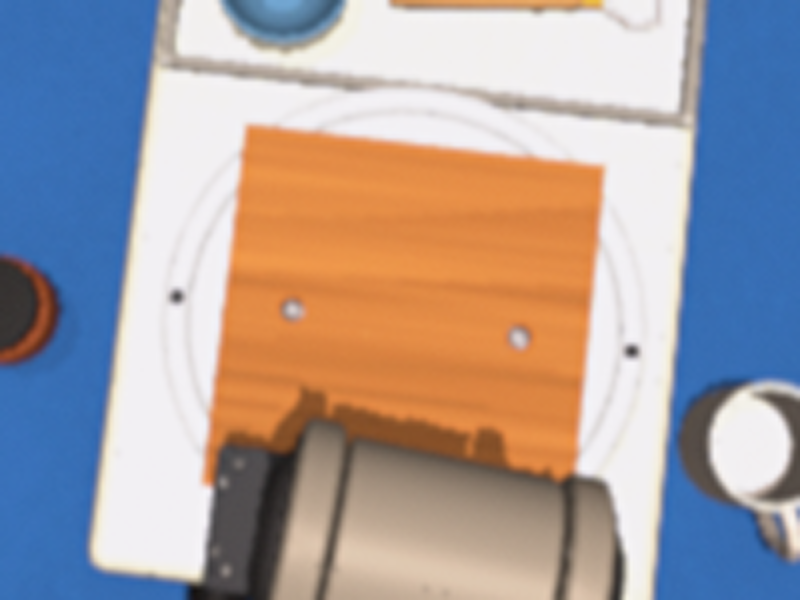

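Both holes, at (292,310) and (519,337), now show pins, and the yaw is about 0. I'll press a little more and see whether the pins stop the bat.

Emit:
play_rows --targets '[[[-0.1, 0, 0, 0, 0, 0, 1], [-0.2, 0, 0, 0, 0, 0, 1], [-0.2, 0, 0, 0, 0, 0, 1]]]'

```text
t: 9.15
position: [469.2, -33.8, 195.1]
eef_rot: [-0.0, 0.072, 0.997, 0.0]
wrist_force: [-3.7, 0.9, 1.6]
gripper_width: 1.004
grasp_force: 1.8
```

Run:
```python
from h import *
where()
im,i=bat('p7.png');hole(im,i,(323,217));hole(im,i,(380,224.5))
```

```text
wheelframe [np.float64(-114.6), np.float64(0.2)] z 195.1 F [-3.7  0.9  1.6] t 9.15 q [-0.24  0.27  1.72 -0.    1.15 -1.66]
bat wheelframe [np.float64(13.4), np.float64(0.2)] yaw [-0.001  0.031  0.002  0.001] sides [203. 174. 203. 180.]
hole px [323.  216.5] wheelframe [np.float64(0.3), np.float64(64.1)]
hole px [378.9 223.4] wheelframe [np.float64(-0.2), np.float64(-63.6)]
```

Emit:
play_rows --targets '[[[1, 0, 0, 0, 0, 0, 1], [2, 0, 0, 0, 0, 0, 1], [5, 0, -1.5, 0, 0, 0, 1], [8, 0, -4, 0, 0, 0, 1], [8, 0, -6, 0, 0, 0, 1]]]'

```text
t: 9.82
position: [388.4, -21.8, 256.2]
eef_rot: [0.0, 0.072, 0.997, 0.0]
wrist_force: [0.5, -0.7, 0.3]
gripper_width: 1.0
grasp_force: 0.0
```

Run:
```python
from h import *
np.set_printoptions(precision=1,suppress=True)
im,i=bat('p8.png',202);hole(im,i,(323,216.5),202);hole(im,i,(379,223.4),202)
sc,j=shot('scene','s8.png')
ct,_=corners(im);cs,_=corners(sc)
# match corners by projecting, triangulate heights
for p in ct:
    X=at_z(i,p,204);k=np.argmin(np.linalg.norm(cs-proj(j,X),axis=1));print('corner',p,cs[k],tri([(i,p),(j,cs[k])]),'seated/raised px',proj(j,at_z(i,p,202)),proj(j,at_z(i,p,209)))
S=np.vstack([cv2.resize(cv2.cvtColor(sc,cv2.COLOR_RGB2BGR)[145:265,195:355],(800,600),interpolation=cv2.INTER_CUBIC)])
cv2.imwrite('pics/s8c.png',S)
```

```text
bat wheelframe [np.float64(1.0), np.float64(-0.1)] yaw [-0.  0.  0.  0.] sides [204. 204. 204. 204.]
hole px [323.  216.5] wheelframe [np.float64(0.8), np.float64(64.1)]
hole px [378.9 223.4] wheelframe [np.float64(0.3), np.float64(-64.4)]
corner [399.7 181. ] [270.  256.6] [ 672.4 -167.5  192.3] seated/raised px [267.6 252.7] [267.3 249.6]
corner [391.1 269.9] [211.9 200.3] [ 467.3 -138.1  200.1] seated/raised px [212.6 199.5] [212.5 196.9]
corner [301.2 259.3] [286.3 160.6] [498.1  65.5 202.1] seated/raised px [285.4 160.7] [285.1 158.5]
corner [311.7 170.9] [348.3 203.6] [703.7  38.1 196.3] seated/raised px [344.1 201.9] [343.7 199.3]
```

View pics/s8c.png

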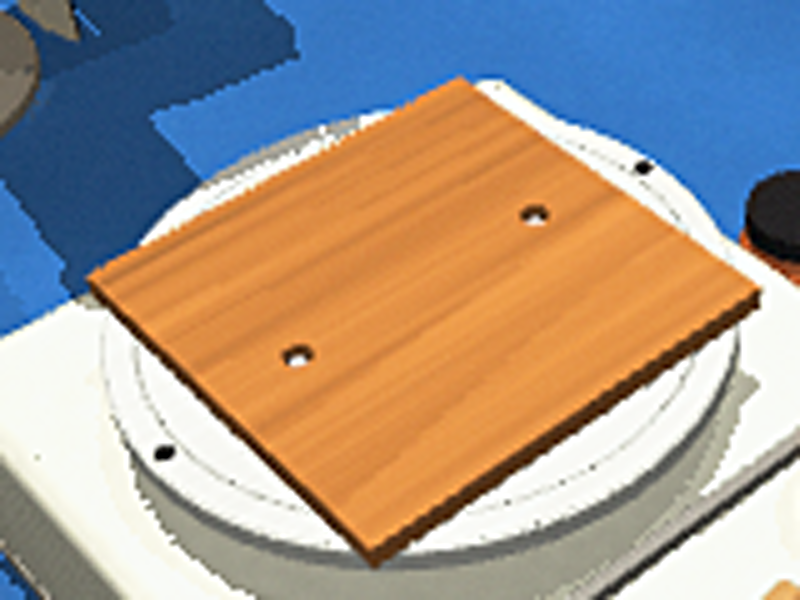

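The scene crop shows the bat flat on the head with a pin in each hole, at (298,355) and (535,215). The corner heights fit the seated level, the yaw is 0 and the centre is within about 1 mm.

```bash
python3 -c "
from h import *
print(r.job_done())"
```

```text
the job is handed in; nothing more can be done
None
```

The bat now lies flat over both pins, square to the pin line and about 1 mm off centre by the camera measurements. The hand is clear, the bowl, loop tool, mug and jar were not touched, and the job is handed in; the call returned no verdict.

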